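# Lock a laboratory shaker's platform with its ball-lock pin

### The job

Lock the shaker's platform for transport with the orange ball-lock pin: pinch its two black paddles so that the balls draw in, slide the pin down through the two aligned holes at the shaker's side until its collar rests on the upper lug, then let go so that the balls spring out and lock it. Leave the blue pin in the stand.

Things in the scene. Friction and masses are not known exactly. Their poses are not given: they have to be found in the camera images.
- lock_pin: Ball-lock pin, orange handle, upright in a white stand. Origin: on its axis, underside of its collar (50 mm wide, 5 thick); z up. Handle: block 20 (x) by 26 mm (y), top at z 60, a black paddle (20 wide, z 12 to 50) on its +y and -y faces, 40 mm over both, 28 pinched. Pinch along y, not x. Shank 16 mm, 72 long below the collar, last 16 tapered to 4. Balls on the x sides, 46 to 54 mm below the origin. 0.18 kg.
- lock_pin_release (a joint): Travel in m of the orange pin's paddles and balls: 0 = paddles free, balls out (32 mm across, locked); 0.006 = paddles pinched fully, balls flush with the shank, so that it passes the holes. Takes about 7 N a side; springs back when let go. The pin can be carried by this pinch.
- lock_hole (a point): Centre of the upper hole's mouth, 110 mm above the bench, on the upper of two aluminium lugs at the side of a white orbital shaker; z up, y away from the shaker. Two round 24 mm holes in line: lug 10 mm thick, gap 20, lug 10. Pin yaw is free. The shaker's platform is level with this point and flat around it; its two flasks, 120 mm tall, stand 235 mm back from the hole.
- spare_pin: Same pin with a blue handle, in the stand's other hole, 90 mm from the orange one; origin and axes alike. Not to be moved. The stand is 190 x 80 mm, its top 90 mm above the bench; the pins hang in it by their collars through 36 mm holes.
There are look-alikes about, which are no part of the job. What is shaped like the lock_pin but yellow is not meant.

How it is judged (in metres and radians):
On the way:
1. the orange pin stands through both holes, collar within 6 mm of the lug, with its paddles pinched and the balls drawn in (horizontal distance between lock_pin and lock_hole below 0.008 m and angle between the z axis of lock_pin and the z axis of lock_hole, either way round below 0.15 rad and z of lock_pin in the frame of lock_hole below 0.006 m and value of joint lock_pin_release above 0.004 m), for 0.1 s.
At the end, for the whole second after the job is handed in: The orange pin stands in the shaker's two holes, within 8 mm of their centre line and 0.15 rad of it, its collar within 4 mm of the upper lug's top face; its paddles are free and its balls fully out (release travel under 1.5 mm), and it is at rest (horizontal distance between lock_pin and lock_hole below 0.008 m and angle between the z axis of lock_pin and the z axis of lock_hole, either way round below 0.15 rad and z of lock_pin in the frame of lock_hole between -0.004 and 0.004 m and value of joint lock_pin_release below 0.0015 m and linear speed of lock_pin below 0.02 m/s); the robot touches nothing.
It fails at once if the blue pin is moved by more than 20 mm or lifted (distance of spare_pin from where it was at the start of the episode above 0.02 m).
It also fails if it takes over 38 s, if anything falls off the work surface, if the arm or the gripper's body presses on something with over 40 N, if the wrist force passes 120 N, or if a joint passes its speed limit or range.

### The arm

A 7-joint arm with a two-finger parallel gripper is mounted at the origin on the work surface. World frame = base frame: x ahead of the robot, y to its left, z up, the work surface at z = 0. Lengths are in m, angles in degrees, forces in N, time in s.
With the tool pointing down it reaches from about 0.4 to 0.85 m from the base axis. Payload 4.5 kg.
Tool frame: the origin (TCP) lies at the very end of the fingers, on their centre line; the grasp point (between the pads) lies 19 mm behind it; x points along the fingers, y is the direction in which the jaws open and shut, and the axes are right-handed (so a half turn about x gives the same grasp; the last joint's range is limited). The gripper opens to 85 mm and grips with 20 to 120 N. Pads are 22 mm wide; open, the fingers measure 114 mm over their backs; the gripper's body (76 mm by 85 mm) begins 54 mm behind the grasp point. The pads swing forward as they close: fully open they stand 13 mm farther back than shut.
Start: joints at [76.02, 39.483, -11.15, 89.685, 9.013, 51.709, -12.324], TCP at [0.171, -0.601, 0.195] pointing down, gripper open.
Joint ranges: [-172.22, 172.22], [-26.19, 119.32], [-84.43, 86.54], [7.71, 146.69], [-57.33, 237.33], [2.42, 119.75], [-152.13, 152.13]. Speed limits (degrees/s): [147.25, 147.25, 180, 180, 180, 180, 180].

### API

Orientations are given as a 3x3 rotation matrix whose columns are the frame's x, y, z axes.
In Python, from rig import bot, grab_frame, job gives the robot as it stands. Calls block until the motion is done:
- bot.movep(position, orientation): joint-space move of the TCP to a pose.
- bot.movel(position, frame=None, speed=0.15): straight line of the TCP; frame=None keeps the orientation; speed is the mean speed in m/s.
- bot.move_j(angles): joint-space move.
- bot.gripper_open() and bot.close_gripper(): open the fingers fully, or close them until they stop; the grip force is fixed at half the most.
- bot.sleep(seconds).
- bot.solve_ik(position, orientation): joint angles nearest the present ones, or None.
- bot.get_state(): the state.
- grab_frame(name): name is "scene" or "side" or "wrist"; returns a dict with "pixels" (480x640x3 uint8, red, green, blue), "range_z" (480x640 float32, m along the optical axis (not along the pixel's ray), 0 where there is no reading), "fx", "fy", "cx", "cy" (pixels), "distortion" ([k1, k2, p1, p2, k3] as OpenCV has them; the pictures are not rectified), "camera_from_world" (4x4, takes a point from world to camera coordinates); the wrist camera has in their place "T_tool_cam" (4x4, takes a point from camera to tool coordinates, whose origin is the TCP and whose axes are the tool frame's). Camera axes: x right, y down, z forward; pixel columns grow to the right and rows downward; lengths in m; the calibration is good to about 2 mm. A picture is of the moment at which its call begins: read the wrist's pose just before it.
A pose or a line that the arm cannot do raises bot.Unreachable and nothing moves.
- job.close_job(): hands the job in, once; it reports no verdict.
The state is a dict: "t": time; "joints": joint angles; "dq": joint speeds; "joint_efforts": joint torques, N m; "ee_pos": TCP position; "orientation": TCP orientation; "contact_force": force on the tool from outside, world axes, zero at the start; "ft_torque": the same for the moment, N m; "width": opening from 0.0 (shut) to 1.0 (fully open).
Only numpy, scipy, OpenCV 4.12 (cv2) and the standard library are available. Lean on these libraries where they do the work, as an engineer would, in place of code of your own. Each camera call takes 0.05 s, during which the arm holds its last target. There are 200 camera calls.

## Working session

There is one attempt and no reset: what is moved stays moved. The work goes in short steps, each a Python script; the robot and the scene stay as the last script left them, time stands still between calls to the robot, and variables do not carry over. Pictures are saved under pics/ and viewed, about 8 in all and at most 12, crops included, and the job is handed in when it is done.

```bash
ls; mkdir -p pics
cat > h.py <<'E'
import numpy as np, cv2, pickle
from rig import bot, grab_frame, job
def grab(n):
    s=bot.get_state(); f=grab_frame(n)
    if n=="wrist":
        T=np.eye(4);T[:3,:3]=np.array(s["orientation"]);T[:3,3]=s["ee_pos"]
        f["wc"]=T@np.array(f["T_tool_cam"])
    else: f["wc"]=np.linalg.inv(np.array(f["camera_from_world"]))
    return f
def KD(f): return np.array([[f["fx"],0,f["cx"]],[0,f["fy"],f["cy"]],[0,0,1.]]),np.array(f["distortion"],float)
def rays(f,uv):
    K,D=KD(f); p=cv2.undistortPoints(np.array(uv,float).reshape(-1,1,2),K,D).reshape(-1,2)
    return np.c_[p,np.ones(len(p))]
def onplane(f,uv,z):
    r=rays(f,uv)@f["wc"][:3,:3].T; o=f["wc"][:3,3]
    return o+r*((z-o[2])/r[:,2])[:,None]
def cloud(f,uv):
    uv=np.array(uv).reshape(-1,2); d=f["range_z"][uv[:,1].astype(int),uv[:,0].astype(int)]
    return (rays(f,uv)*d[:,None])@f["wc"][:3,:3].T+f["wc"][:3,3]
def save(f,n): cv2.imwrite("pics/"+n,cv2.cvtColor(f["pixels"],cv2.COLOR_RGB2BGR))
E
python3 - <<'E'
from h import *
for n in("scene","side"):
    f=grab(n); save(f,n+"0.png"); pickle.dump(f,open(n+".pkl","wb")); print(n,f["wc"].round(3).tolist())
s=bot.get_state();print(s["t"],s["width"],np.round(s["orientation"],2))
E
```

```text
pics
scene [[0.48, 0.588, -0.651, 0.928], [0.877, -0.311, 0.366, -0.106], [0.013, -0.747, -0.665, 0.57], [0.0, 0.0, 0.0, 1.0]]
side [[0.995, -0.069, 0.074, 0.48], [-0.098, -0.474, 0.875, -0.422], [-0.025, -0.878, -0.478, 0.435], [0.0, 0.0, 0.0, 1.0]]
0.1 1.0011725321708138 [[-0.    0.27 -0.96]
 [ 0.   -0.96 -0.27]
 [-1.   -0.    0.  ]]
```

View pics/scene0.png

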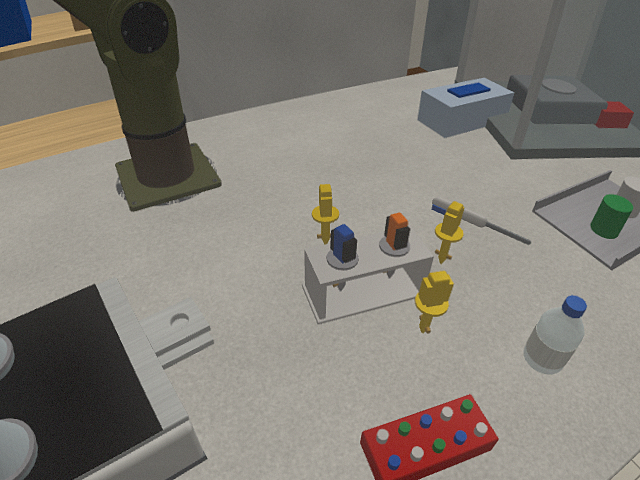

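View pics/side0.png

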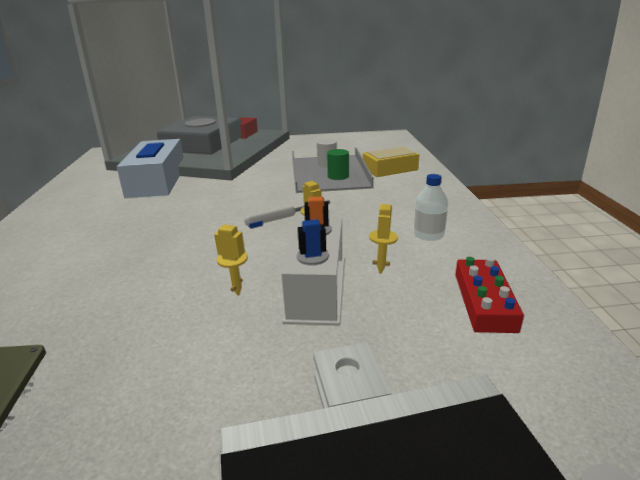

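Scene view: the orange pin is at (397,232) and the blue one at (343,245), both in the stand. Look-alikes are the yellow pins at (325,210), (450,225) and (434,295). The lug hole is at (180,320), and at (347,366) in the side view, where orange is at (317,212). I choose the orange-handled pin in the stand.

Run:
```python
from h import *
F={n:pickle.load(open(n+".pkl","rb")) for n in("scene","side")}
for n,f in F.items():
    hsv=cv2.cvtColor(f["pixels"],cv2.COLOR_RGB2HSV)
    for c,lo,hi in(("orange",(4,150,90),(15,255,255)),("blue",(108,150,50),(125,255,255)),("yellow",(20,150,80),(30,255,255))):
        m=cv2.inRange(hsv,lo,hi); k,l,st,ce=cv2.connectedComponentsWithStats(m)
        for i in range(1,k):
            if st[i,4]<60: continue
            v,u=np.where(l==i); P=cloud(f,np.c_[u,v]); P=P[np.isfinite(P).all(1)]
            top=P[P[:,2]>np.percentile(P[:,2],97)-.006]
            z=np.percentile(P[:,2],97)
            r=cv2.minAreaRect((top[:,:2]*1000).astype(np.float32))
            print(n,c,ce[i].round(),st[i,4],"ztop",z.round(3),"top",top[:,:2].mean(0).round(4),len(top),np.round(r[1],0),round(r[2]), "all",P.mean(0).round(3))
    # lug top plane by depth
    w=(140,195,300,345) if n=="scene" else (310,390,340,405)
    uu,vv=np.meshgrid(np.arange(w[0],w[1]),np.arange(w[2],w[3])); 
    P=cloud(f,np.c_[uu.ravel(),vv.ravel()]); g=np.abs(P[:,2]-.11)<.006
    print("lug",n,g.sum(),P[g].mean(0))
    im=f["pixels"][w[2]-25:w[3]+25,w[0]-25:w[1]+25]; 
    im=cv2.resize(im,None,fx=4,fy=4,interpolation=cv2.INTER_CUBIC)
    pad=np.zeros((520,420,3),np.uint8);h,ww=min(520,im.shape[0]),min(420,im.shape[1]);pad[:h,:ww]=im[:h,:ww]
    if n=="scene": A=pad; 
    else: A=np.hstack([A[:, :400],pad[:, :400]])
    o=onplane(f,[(180,320)] if n=="scene" else [(347,366)],.11);print("hole",o)
cv2.imwrite("pics/lug.png",A[...,::-1])
```

```text
scene orange [395. 226.] 327 ztop 0.15 top [0.5306 0.2504] 151 [ 25. 555.] 49 all [0.527 0.25  0.138]
scene blue [14. 22.] 963 ztop 0.304 top [-0.6804 -0.2651] 54 [1655.   54.] 5 all [-0.727 -0.27   0.238]
scene blue [468.  90.] 331 ztop 0.1 top [0.1071 0.8105] 302 [ 105. 1295.] 39 all [0.108 0.81  0.098]
scene blue [344. 229.] 77 ztop 0.151 top [0.5079 0.1689] 77 [22. 18.] 8 all [0.508 0.169 0.149]
scene blue [577. 303.] 113 ztop 0.131 top [0.769  0.3789] 113 [ 27. 526.] 20 all [0.769 0.379 0.133]
scene blue [426. 419.] 66 ztop 0.048 top [0.7688 0.1387] 66 [12. 12.] 41 all [0.769 0.139 0.047]
scene blue [460. 436.] 86 ztop 0.048 top [0.8073 0.1622] 83 [12. 12.] 25 all [0.808 0.162 0.046]
scene blue [394. 461.] 102 ztop 0.048 top [0.7932 0.072 ] 101 [ 13. 232.] 35 all [0.793 0.072 0.051]
scene yellow [325. 210.] 676 ztop 0.132 top [0.3922 0.2015] 109 [ 19. 642.] 61 all [0.39  0.204 0.089]
scene yellow [450. 229.] 790 ztop 0.132 top [0.5302 0.3696] 115 [ 23. 639.] 39 all [0.531 0.369 0.088]
scene yellow [433. 296.] 1275 ztop 0.132 top [0.6508 0.2304] 223 [ 29. 468.] 38 all [0.644 0.23
[... 600 characters left out ...]
1]
side blue [477. 280.] 71 ztop 0.049 top [0.7679 0.1359] 43 [12. 11.] 71 all [0.768 0.135 0.045]
side blue [509. 303.] 87 ztop 0.049 top [0.792  0.0716] 62 [14. 12.] 43 all [0.791 0.071 0.045]
side yellow [391. 164.] 868 ztop 0.051 top [0.7569 0.722 ] 175 [1254.  152.] 80 all [0.773 0.75  0.033]
side yellow [311. 190.] 236 ztop 0.133 top [0.5235 0.3598] 72 [809.  23.] 88 all [0.523 0.365 0.122]
side yellow [383. 235.] 794 ztop 0.133 top [0.6316 0.2106] 90 [696.  17.] 77 all [0.635 0.232 0.086]
side yellow [231. 252.] 1233 ztop 0.132 top [0.3852 0.1761] 144 [ 28. 645.] 10 all [0.382 0.196 0.093]
lug side 3441 [ 0.5293289  -0.10482185  0.1105761 ]
hole [[ 0.52730525 -0.09057105  0.11      ]]
```

View pics/lug.png

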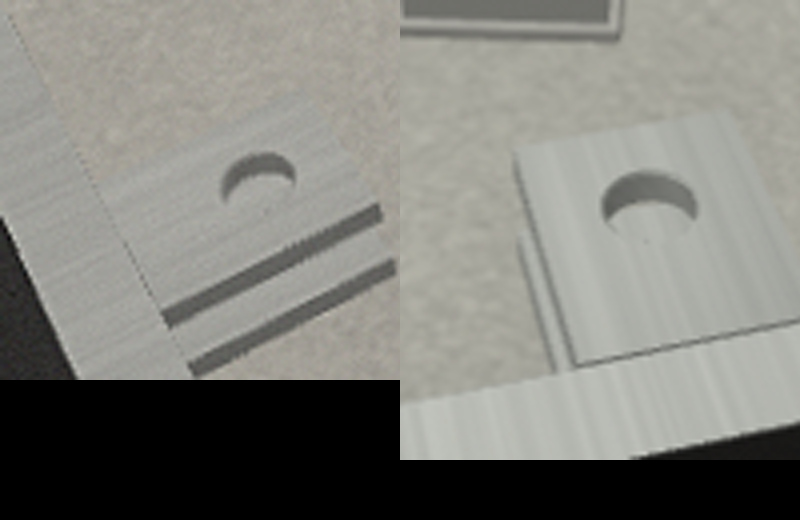

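```bash
cat >> h.py <<'E'
def R(yaw):  # tool down, jaw axis at yaw (deg) in world
    a=np.radians(yaw); x=np.array([0,0,-1.]); y=np.array([np.cos(a),np.sin(a),0]); return np.c_[x,y,np.cross(x,y)]
E
python3 - <<'E'
from h import *
for y in(0,180,-90,90):
    for p in((.527,-.09,.35),(.524,.25,.33),(.524,.25,.1),(.527,-.09,.12)):
        q=bot.solve_ik(p,R(y)); print(y,p,None if q is None else np.round(q))
bot.movel([.171,-.601,.38],speed=.3)
y=0 if bot.solve_ik((.527,-.09,.35),R(0)) is not None else 180
bot.movep((.50,-.09,.36),R(y)); f=grab("wrist"); save(f,"w1.png"); pickle.dump(f,open("w1.pkl","wb"))
bot.movep((.50,.25,.36),R(y)); f=grab("wrist"); save(f,"w2.png"); pickle.dump(f,open("w2.pkl","wb"))
print(y,np.round(f["T_tool_cam"],3).tolist(),f["fx"])
s=bot.get_state();print(s["t"],s["ee_pos"],s["joints"],s["contact_force"])
cv2.imwrite("pics/w12.png",np.hstack([cv2.resize(cv2.imread(f"pics/w{i}.png"),(400,300)) for i in(1,2)]))
E
```

```text
0 (0.527, -0.09, 0.35) [ 28.  26. -38.  91.  17.  69. -13.]
0 (0.524, 0.25, 0.33) [  3.  38. -62.  85.  34.  78. -62.]
0 (0.524, 0.25, 0.1) [-18.  44. -21. 102.  24.  38. -53.]
0 (0.527, -0.09, 0.12) [ 20.  41. -24. 109.  27.  36. -22.]
180 (0.527, -0.09, 0.35) [ -32.   40.   75.   94.  -40.   78. -131.]
180 (0.524, 0.25, 0.33) [  5.  42. -72.  85.  40.  82. 113.]
180 (0.524, 0.25, 0.1) [  5.  62. -72. 101.  64.  69.  94.]
180 (0.527, -0.09, 0.12) [  -9.   42.   24.  111.  -29.   34. -146.]
-90 (0.527, -0.09, 0.35) [ 14.  23. -14.  92.   6.  66. -91.]
-90 (0.524, 0.25, 0.33) [ -13.   30.  -29.   86.   15.   68. -135.]
-90 (0.524, 0.25, 0.1) [ -37.   44.   13.  103.  -16.   34. -105.]
-90 (0.527, -0.09, 0.12) [  5.  39.  -1. 110.   1.  31. -86.]
90 (0.527, -0.09, 0.35) [ 40.  32. -60.  90.  29.  74.  65.]
90 (0.524, 0.25, 0.33) [  7.  46. -79.  85.  45.  86.  18.]
90 (0.524, 0.25, 0.1) [ -3.  51. -49. 101.  49.  51.  15.]
90 (0.527, -0.09, 0.12) [ 31.  45. -44. 109.  44.  45.  51.]
0 [[0.0, -0.306, 0.952, -0.179], [1.0, 0.001, 0.0, 0.001], [-0.001, 0.952, 0.306, -0.08], [0.0, 0.0, 0.0, 1.0]] 343.9537965717941
4.425 [0.50103591 0.24782334 0.35980249] [ -5.58839935  29.38674854 -43.56413514  85.66224849  20.75194523
  73.27961283 -51.67608248] [ 0.29126053 -0.50370861 -0.29284676]
```

View pics/w12.png

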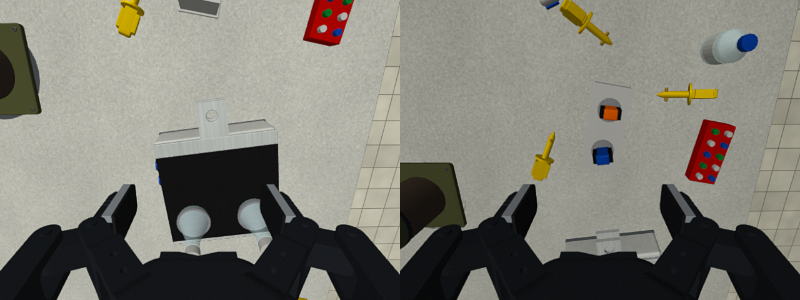

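Run:
```python
from h import *
f1=pickle.load(open("w1.pkl","rb"));f2=pickle.load(open("w2.pkl","rb"))
hsv=cv2.cvtColor(f2["pixels"],cv2.COLOR_RGB2HSV)
for c,lo,hi in(("orange",(4,130,80),(17,255,255)),("blue",(105,130,40),(125,255,255))):
    m=cv2.inRange(hsv,lo,hi); k,l,st,ce=cv2.connectedComponentsWithStats(m)
    for i in range(1,k):
        if st[i,4]<80 or not(290<ce[i][0]<380): continue
        v,u=np.where(l==i); P=onplane(f2,np.c_[u,v],.15); r=cv2.minAreaRect((P[:,:2]*1000).astype(np.float32))
        C=cloud(f2,np.c_[u,v]); t=C[C[:,2]>.146]
        print(c,ce[i],st[i],np.round(r,1) if 0 else r,"depth top",t.mean(0).round(4),len(t), np.round(np.ptp(t,axis=0),4))
# yaw from black paddles around orange
a=cv2.resize(f1["pixels"][150:220,290:390],None,fx=4,fy=4,interpolation=cv2.INTER_CUBIC)
b=cv2.resize(f2["pixels"][150:220,290:390],None,fx=4,fy=4,interpolation=cv2.INTER_CUBIC)
cv2.imwrite("pics/c12.png",np.hstack([a,b])[...,::-1])
g=cv2.cvtColor(f1["pixels"],cv2.COLOR_RGB2GRAY)
c=cv2.HoughCircles(cv2.resize(g[150:220,290:390],None,fx=4,fy=4,interpolation=cv2.INTER_CUBIC),cv2.HOUGH_GRADIENT,1,30,param1=60,param2=15,minRadius=12,maxRadius=45)
print(c)
if c is not None:
    for x,y,r in c[0][:4]: print(onplane(f1,[(x/4+290,y/4+150)],.11), r/4)
```

```text
orange [336.72727273 180.81010101] [325 169  24  24 495] ((524.38427734375, 263.0088195800781), (25.596593856811523, 26.32103729248047), 83.46286010742188) depth top [0.5243 0.2603 0.1523] 373 [0.035  0.0787 0.392 ]
blue [323.78378378 249.72792793] [313 235  23  29 555] ((509.10076904296875, 179.63580322265625), (26.37750244140625, 35.669612884521484), 6.674101829528809) depth top [0.5105 0.1722 0.1513] 306 [0.0257 0.1673 0.3925]
[[[197.5 141.5  40.7]
  [332.5 227.5  41. ]]]
[[ 0.52854264 -0.08909481  0.11      ]] 10.175
[[ 0.5722741  -0.11692585  0.11      ]] 10.25
```

View pics/c12.png

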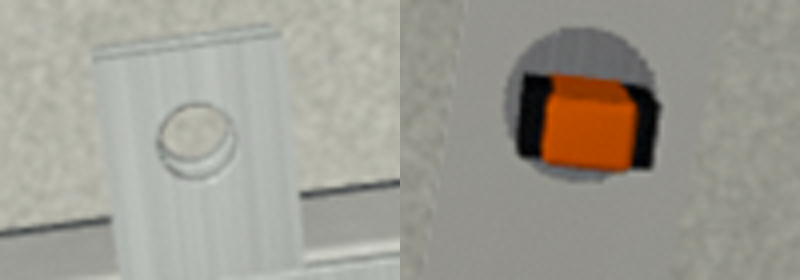

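The left crop shows the hole at (197,141) in crop pixels. The right crop shows the orange handle with paddles left and right, so the pinch axis is close to world x.

Run:
```python
from h import *
f2=pickle.load(open("w2.pkl","rb"))
hsv=cv2.cvtColor(f2["pixels"],cv2.COLOR_RGB2HSV)[150:220,290:390]
m=cv2.inRange(hsv,(4,130,80),(17,255,255)); V=hsv[...,2][m>0]; t,_=cv2.threshold(V.reshape(-1,1),0,255,cv2.THRESH_OTSU)
v,u=np.where((m>0)&(hsv[...,2]>t)); P=onplane(f2,np.c_[u+290,v+150],.15)
print(t,len(u),cv2.minAreaRect((P[:,:2]*1000).astype(np.float32)),P.mean(0))
c=onplane(f2,[(x/4+290,y/4+150) for x,y in((146,97),(236,102),(230,172),(142,165))],.15)
print(c.mean(0),c[1]-c[0],c[2]-c[3],c[0]-c[3])
# collar circle: centre in crop ~ (181,105) r 77 top at z .095
for z in(.095,): print("collar",onplane(f2,[(181/4+290,105/4+150)],z), onplane(f2,[(104/4+290,105/4+150),(257/4+290,105/4+150)],z))
```

```text
156.0 328 ((523.8115234375, 260.7317810058594), (18.037490844726562, 23.505910873413086), 84.10784149169922) [0.52379385 0.26070822 0.15      ]
[0.52448215 0.25958647 0.15      ] [ 0.02541661 -0.00145925  0.        ] [ 0.02524085 -0.00208694  0.        ] [0.00103158 0.01943147 0.        ]
collar [[0.52510985 0.25935097 0.095     ]] [[0.50028351 0.25940565 0.095     ]
 [0.54962283 0.25930615 0.095     ]]
```

Run:
```python
from h import *
bot.movep((.5245,.2595,.205),R(-5.5)); bot.sleep(.15)
f=grab("wrist"); save(f,"w3.png"); pickle.dump(f,open("w3.pkl","wb"))
s=bot.get_state();print(s["t"],s["ee_pos"],np.round(s["orientation"],3).tolist(),np.round(s["contact_force"],1))
hsv=cv2.cvtColor(f["pixels"],cv2.COLOR_RGB2HSV)
m=cv2.inRange(hsv,(4,130,80),(17,255,255)); k,l,st,ce=cv2.connectedComponentsWithStats(m); i=1+st[1:,4].argmax(); print(ce[i],st[i])
V=hsv[...,2][l==i]; t,_=cv2.threshold(V.reshape(-1,1),0,255,cv2.THRESH_OTSU)
v,u=np.where((l==i)&(hsv[...,2]>t)); P=onplane(f,np.c_[u,v],.15)
print(t,len(u),cv2.minAreaRect((P[:,:2]*1000).astype(np.float32)))
cv2.imwrite("pics/w3c.png",f["pixels"][...,::-1][150:450,120:520])
```

```text
5.3 [0.52559383 0.26024047 0.20713748] [[0.004, 0.995, -0.096], [0.002, -0.096, -0.995], [-1.0, 0.003, -0.002]] [-0.3 -0.1 -0.1]
[314.41245421 229.54505495] [ 297  208   36   42 1365]
159.0 772 ((524.2650146484375, 261.28558349609375), (19.091001510620117, 23.00127601623535), 83.54054260253906)
```

View pics/w3c.png

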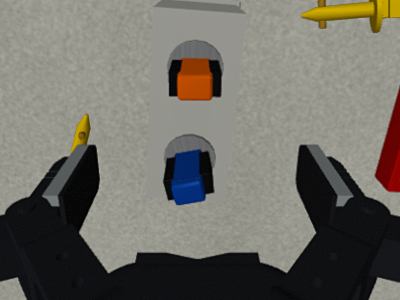

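Crop: orange handle at (195,80) is the target, blue at (187,178) is the neighbour, and the pads straddle the orange column. The measured handle (19x23 mm, yaw −6°) agrees with the earlier values. Next I grasp and lift.

Run:
```python
from h import *
bot.movel((.5238,.2602,.103),frame=R(-6),speed=.12); bot.sleep(.1)
s=bot.get_state();print(s["t"],s["ee_pos"],np.round(s["contact_force"],1))
bot.close_gripper(); bot.sleep(.1)
s=bot.get_state();print(s["t"],s["ee_pos"],np.round(s["contact_force"],1),s["width"],s["width"]*85)
if .25<s["width"]<.5:
    bot.movel((.5238,.2602,.300),speed=.2); bot.sleep(.1)
    s=bot.get_state();print(s["t"],s["ee_pos"],np.round(s["contact_force"],1),s["width"])
f=grab("side"); save(f,"s4.png"); pickle.dump(f,open("s4.pkl","wb"))
g=grab("wrist"); pickle.dump(g,open("w4.pkl","wb"))
cv2.imwrite("pics/s4c.png",np.hstack([f["pixels"][50:350,130:530],g["pixels"][150:450,120:520]])[...,::-1])
```

```text
6.4 [0.52438124 0.26065817 0.10390102] [ 0.5  0.3 -0.6]
7.0833 [0.52429292 0.26052918 0.10427622] [-0.9 -1.4  8.6] 0.28174230607364065 23.948096016259456
8.3167 [0.52315289 0.25951851 0.29852904] [ 0.1  0.5 -2.1] 0.2854092134868062
```

View pics/s4c.png

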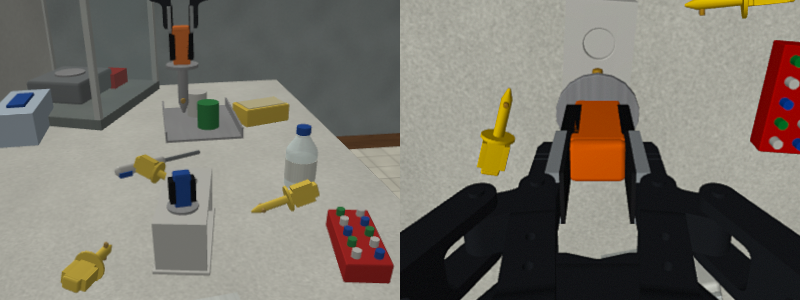

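The side view shows the orange pin lifted and hanging upright at crop (181,60), with blue still in the stand at (181,188). The yellow pins now lie on the bench. I'll move it over the hole and check the alignment.

Run:
```python
from h import *
bot.movel((.5278,-.0895,.300),frame=R(-6),speed=.2)
bot.movel((.5278,-.0895,.222),speed=.15); bot.sleep(.3)
s=bot.get_state();print(s["t"],s["ee_pos"],np.round(s["orientation"],3).tolist(),np.round(s["contact_force"],1),s["width"])
A=[]
for n,x,y in(("side",150,100),("scene",0,120),("wrist",120,150)):
    f=grab(n); save(f,n+"5.png"); pickle.dump(f,open(n+"5.pkl","wb"))
    if n!="wrist": A.append(f["pixels"][y:y+300,x:x+400])
cv2.imwrite("pics/s5c.png",np.hstack(A)[...,::-1])
```

```text
11.2833 [ 0.52827176 -0.08952369  0.22271373] [[0.001, 0.995, -0.105], [-0.0, -0.105, -0.995], [-1.0, 0.001, 0.0]] [ 0.2 -0.3 -2.5] 0.2790256947070887
```

View pics/s5c.png

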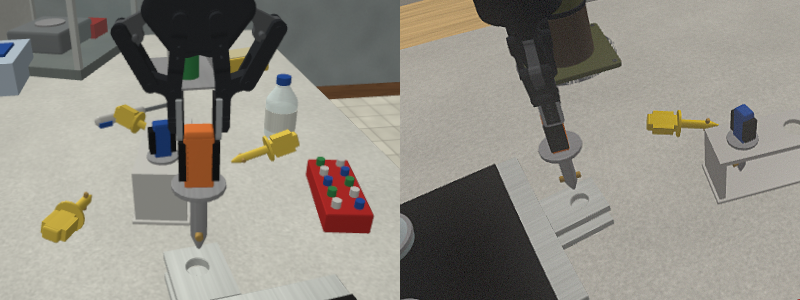

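Run:
```python
from h import *
def c(n,x,y,w=100,h=140):
    return cv2.resize(pickle.load(open(n+"5.pkl","rb"))["pixels"][y:y+h,x:x+w],(400,560),interpolation=cv2.INTER_CUBIC)
cv2.imwrite("pics/z5.png",np.hstack([c("side",300,190),c("scene",110,190)])[...,::-1])
```

```text
(no output)
```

View pics/z5.png

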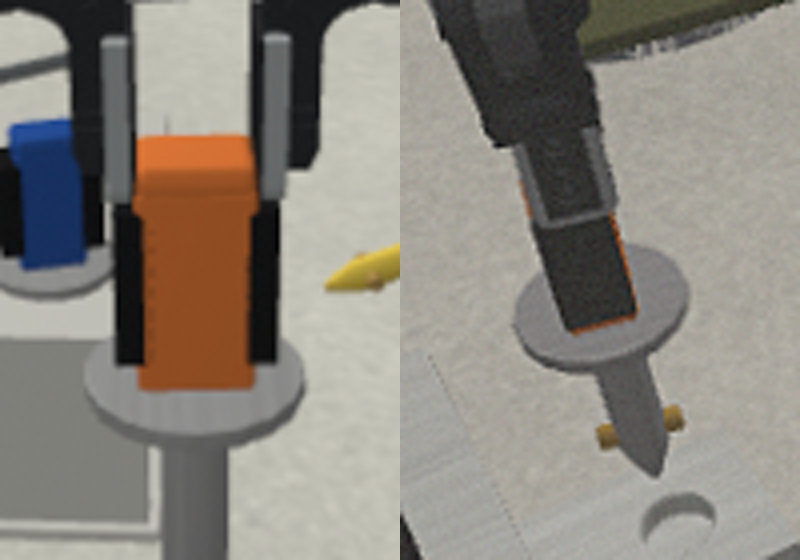

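Run:
```python
from h import *
def tri(pa,pb):
    L=[]
    for n,p in(("side",pa),("scene",pb)):
        f=pickle.load(open(n+"5.pkl","rb")); d=f["wc"][:3,:3]@rays(f,[p])[0]; L.append((f["wc"][:3,3],d/np.linalg.norm(d)))
    A=sum(np.eye(3)-np.outer(d,d) for o,d in L); b=sum((np.eye(3)-np.outer(d,d))@o for o,d in L)
    x=np.linalg.solve(A,b); return x.round(4),[round(float(np.linalg.norm(np.cross(x-o,d))),4) for o,d in L]
S=lambda x,y:(300+x/4,190+y/4); C=lambda x,y:(110+(x-400)/4,190+y/4)
print("collar",tri(S(194,382),C(602,300)))
# tip: side5 tip at crop s5c (199,249)->(349,349); scene tip (655,475)
print("tip",tri((349.5,349),C(655,476)))
print("paddle bottom right", tri(S(265,362),C(605,325)))
for n in("side","scene"):
    f=pickle.load(open(n+"5.pkl","rb")); K,D=KD(f); w=np.linalg.inv(f["wc"])
    r,_=cv2.Rodrigues(w[:3,:3]); pts=np.array([[.5283,-.0895,z] for z in(.2227,.2417,.2087,.13,.11)])
    q=cv2.projectPoints(pts,r,w[:3,3],K,D)[0].reshape(-1,2); o=np.array([300,190]) if n=="side" else np.array([110,190])
    print(n,((q-o)*4+([0,0] if n=="side" else [400,0])).round().tolist())
```

```text
collar (array([ 0.5277, -0.0919,  0.2111]), [0.0013, 0.0013])
tip (array([ 0.529 , -0.0928,  0.1354]), [0.0007, 0.0007])
paddle bottom right (array([ 0.5435, -0.0938,  0.2161]), [0.0012, 0.0012])
side [[192.0, 328.0], [192.0, 254.0], [192.0, 380.0], [191.0, 642.0], [191.0, 701.0]]
scene [[601.0, 274.0], [585.0, 224.0], [612.0, 309.0], [667.0, 484.0], [680.0, 523.0]]
```

The pads hold only the bare top of the handle, above the paddles, so the balls are still out (scene crop (607,435) and (675,418)). The real pad ends look well above the reported TCP, so I'll check that with depth.

Run:
```python
from h import *
f=pickle.load(open("side5.pkl","rb"))
for x,ys in((117,(45,80,120,160,185,195,203,210,230,300,350,360)),(275,(45,80,120,160,185,195,203,230,300,350)),(195,(140,150,180,200,300,380)),(300,(100,150,160))):
    for y in ys: print(x,y,cloud(f,[(300+x//4,190+y//4)])[0].round(4))
f=pickle.load(open("scene5.pkl","rb"))
for p in((570,150),(575,180),(580,205),(580,215),(580,240),(590,280)): print("scene",p,cloud(f,[(110+(p[0]-400)//4,190+p[1]//4)])[0].round(4))
```

```text
117 45 [ 0.5117 -0.0998  0.2969]
117 80 [ 0.5116 -0.0995  0.289 ]
117 120 [ 0.5115 -0.0988  0.2798]
117 160 [ 0.5113 -0.0991  0.2709]
117 185 [ 0.5112 -0.0989  0.2652]
117 195 [ 0.5111 -0.0997  0.2638]
117 203 [ 0.5113 -0.0972  0.2605]
117 210 [ 0.5112 -0.0969  0.2585]
117 230 [ 0.5107 -0.1016  0.2563]
117 300 [ 0.5104 -0.1012  0.2386]
117 350 [ 0.5102 -0.1004  0.2259]
117 360 [ 0.5101 -0.1008  0.2231]
275 45 [ 0.5428 -0.1014  0.2956]
275 80 [ 0.5426 -0.1031  0.2885]
275 120 [ 0.5429 -0.1025  0.2793]
275 160 [ 0.5432 -0.1021  0.27  ]
275 185 [ 0.5431 -0.1029  0.2648]
275 195 [ 0.5434 -0.1019  0.2624]
275 203 [ 0.544  -0.0988  0.2589]
275 230 [ 0.5431 -0.1043  0.2552]
275 300 [ 0.5438 -0.1028  0.2367]
275 350 [ 0.5437 -0.1047  0.2257]
195 140 [ 0.5286 -0.0881  0.2688]
195 150 [ 0.5279 -0.0931  0.2694]
195 180 [ 0.5267 -0.1015  0.2663]
195 200 [ 0.5265 -0.1026  0.2622]
195 300 [ 0.5265 -0.1027  0.2381]
195 380 [ 0.5265 -0.1028  0.2177]
300 100 [ 0.5492 -0.0994  0.2819]
300 150 [ 0.5496 -0.0988  0.2707]
300 160 [ 0.5497 -0.0991  0.268 ]
scene (570, 150) [ 0.5524 -0.089   0.2867]
scene (575, 180) [ 0.5527 -0.0903  0.2769]
scene (580, 205) [ 0.5528 -0.0902  0.2688]
scene (580, 215) [ 0.5515 -0.0907  0.2652]
scene (580, 240) [ 0.5459 -0.0927  0.2515]
scene (590, 280) [ 0.5439 -0.0938  0.2356]
```

The depth data agree: the pad ends sit about 38 mm behind the reported TCP and the pin has not slipped. So I'll return the pin to the stand along the same path, open, and regrasp about 38 mm lower on the paddles.

Run:
```python
from h import *
def st(l):
    s=bot.get_state();print(l,round(s["t"],2),np.round(s["ee_pos"],4),np.round(s["contact_force"],1),round(s["width"],3)); return s
bot.movel((.5278,-.0895,.300),speed=.25)
bot.movel((.5238,.2602,.300),speed=.28)
bot.movel((.5238,.2602,.190),speed=.2); bot.sleep(.2); st("a")
ok=True
for z in(.16,.145,.13,.115,.106):
    bot.movel((.5238,.2602,z),speed=.1); s=st(z)
    if s["contact_force"][2]>12: ok=z<.11; break
if ok:
    bot.gripper_open(); st("open")
    bot.movel((.5238,.2602,.083),speed=.08); s=st("d")
    if s["contact_force"][2]<8: bot.movel((.5238,.2602,.067),speed=.06); s=st("d2")
A=[]
for n,x,y in(("side",240,130),("scene",320,150)):
    f=grab(n); save(f,n+"6.png"); pickle.dump(f,open(n+"6.pkl","wb"))
    A.append(cv2.resize(f["pixels"][y:y+150,x:x+130],(400,460)))
cv2.imwrite("pics/s6.png",np.hstack(A)[...,::-1])
```

```text
a 14.19 [0.5246 0.2608 0.1915] [ 0.1  0.3 -2.4] 0.286
0.16 14.64 [0.5237 0.2603 0.16  ] [-0.   0.5 -1.8] 0.286
0.145 14.94 [0.5236 0.26   0.145 ] [-0.2  0.3 -1.5] 0.284
0.13 15.24 [0.5235 0.2599 0.1298] [-0.8  0.4 -2.2] 0.283
0.115 15.54 [0.5235 0.2599 0.1148] [-0.6  0.7 -1.7] 0.282
0.106 15.79 [0.5235 0.2599 0.1058] [-0.4  0.5 -2.1] 0.283
open 16.42 [0.5238 0.2602 0.1061] [-0.   0.5 -0.1] 0.997
d 16.86 [0.5233 0.26   0.0822] [ 0.2  0.3 -0. ] 0.998
d2 17.27 [0.5235 0.26   0.0666] [-0.4 -0.6  0.3] 0.996
```

View pics/s6.png

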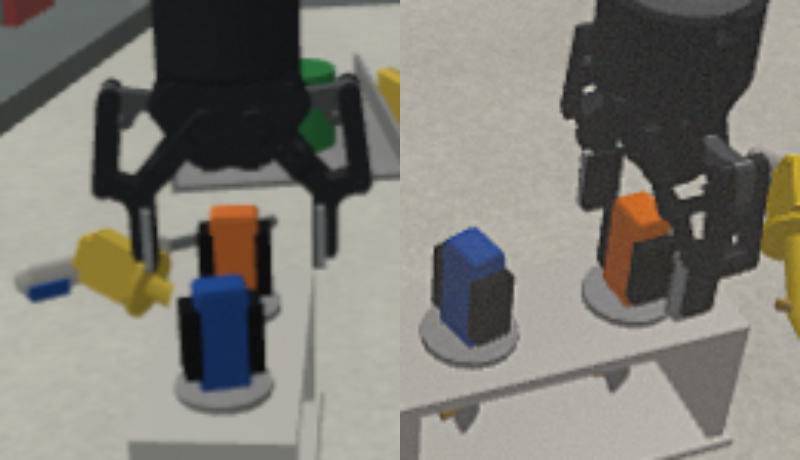

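The pin is back in the stand with the pads straddling the paddles, and blue is unmoved. Closing now.

Run:
```python
from h import *
def st(l):
    s=bot.get_state();print(l,round(s["t"],2),np.round(s["ee_pos"],4),np.round(s["contact_force"],1),round(s["width"],3)); return s
f=pickle.load(open("side6.pkl","rb"))
for y in(220,245,255,262): print(cloud(f,[(240+int(320*.325),130+int(y*.326))])[0].round(3))
bot.close_gripper(); bot.sleep(.1); s=st("closed")
if s["width"]>.295:
    bot.movel((.5238,.2602,.262),speed=.2); bot.sleep(.1); st("up")
    bot.movel((.5278,-.0895,.262),speed=.25)
    bot.movel((.5278,-.0895,.178),speed=.15); bot.sleep(.2); s=st("over")
A=[]
for n,x,y in(("side",290,190),("scene",110,190),("wrist",0,0)):
    f=grab(n); save(f,n+"7.png"); pickle.dump(f,open(n+"7.pkl","wb"))
    if n!="wrist": A.append(cv2.resize(f["pixels"][y:y+150,x:x+100],(400,600),interpolation=cv2.INTER_CUBIC))
cv2.imwrite("pics/s7.png",np.hstack(A)[...,::-1])
```

```text
[0.57  0.243 0.148]
[0.57  0.244 0.133]
[0.57  0.244 0.126]
[0.57  0.244 0.122]
closed 18.04 [0.5239 0.2605 0.0678] [-1.4 -1.5  5.4] 0.304
up 19.27 [0.5231 0.2595 0.2606] [-0.2 -1.2 -1.8] 0.312
over 21.73 [ 0.5286 -0.0894  0.179 ] [-0.  -0.2 -3. ] 0.309
```

View pics/s7.png

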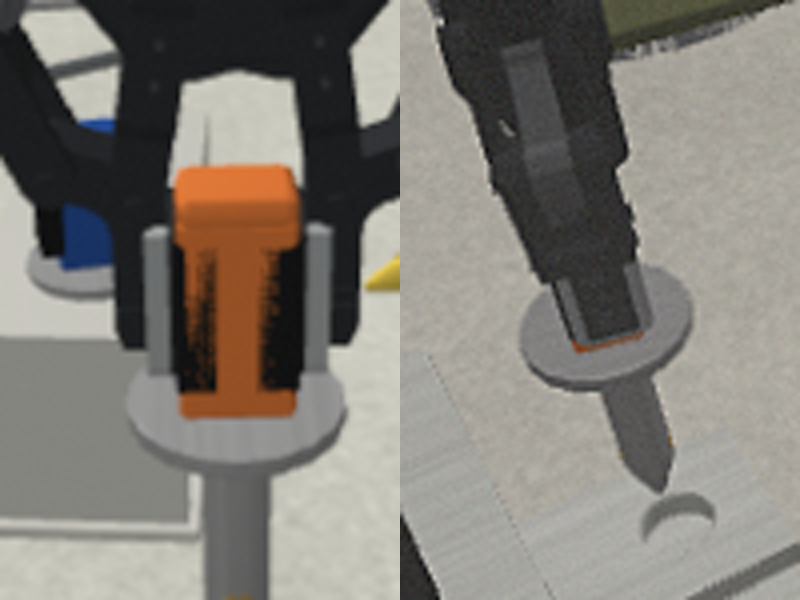

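Balls are flush and the paddles are pinched (width 0.31). Next I check the lateral offset of pin against hole by comparing both in the same cameras.

Run:
```python
from h import *
F={n:pickle.load(open(n+"7.pkl","rb")) for n in("side","scene","wrist")}
def tri(pa,pb):
    A=np.zeros((3,3));b=np.zeros(3)
    for n,p in(("side",pa),("scene",pb)):
        f=F[n]; d=f["wc"][:3,:3]@rays(f,[p])[0]; d/=np.linalg.norm(d); M=np.eye(3)-np.outer(d,d); A+=M;b+=M@f["wc"][:3,3]
    return np.linalg.solve(A,b).round(4)
S=lambda x,y:(290+x/4,190+y/4); C=lambda x,y:(110+(x-400)/4,190+y/4)
print("hole",tri((347.3,366.5),(179.5,320)))
print("collar",tri(S(236,402),C(606.5,322)))
print("shank top/collar underside",tri(S(237,425),C(608,340)))
g=cv2.cvtColor(F["side"]["pixels"],cv2.COLOR_RGB2GRAY)
for r in range(325,372,4): print(r,g[r,338:362].tolist())
f=F["wrist"]; save(f,"w7.png"); cv2.imwrite("pics/w7c.png",cv2.resize(f["pixels"][60:360,200:440],(640,800//1),interpolation=cv2.INTER_CUBIC)[:600,:,::-1])
hsv=cv2.cvtColor(f["pixels"],cv2.COLOR_RGB2HSV); m=cv2.inRange(hsv,(4,130,150),(17,255,255)); k,l,s,ce=cv2.connectedComponentsWithStats(m); i=1+s[1:,4].argmax()
print(ce[i],s[i], "top@.270",onplane(f,[ce[i]],.267))
G=cv2.cvtColor(f["pixels"],cv2.COLOR_RGB2GRAY)
```

```text
hole [ 0.5272 -0.0902  0.1097]
collar [ 0.5288 -0.0921  0.2046]
shank top/collar underside [ 0.5291 -0.0931  0.1985]
325 [151, 162, 159, 125, 102, 103, 105, 106, 104, 100, 98, 99, 96, 96, 94, 91, 89, 88, 87, 148, 187, 196, 195, 194]
329 [198, 197, 170, 124, 102, 102, 104, 105, 103, 99, 99, 97, 96, 97, 93, 90, 89, 86, 86, 145, 185, 193, 195, 195]
333 [195, 197, 171, 124, 102, 101, 104, 104, 103, 99, 97, 96, 96, 95, 93, 90, 87, 87, 84, 147, 185, 193, 191, 190]
337 [195, 195, 180, 131, 101, 102, 103, 104, 102, 98, 97, 96, 95, 94, 92, 90, 87, 86, 83, 150, 190, 197, 196, 196]
341 [196, 196, 188, 138, 102, 101, 103, 104, 99, 94, 93, 92, 91, 92, 89, 88, 86, 86, 99, 172, 194, 191, 189, 188]
345 [195, 197, 197, 197, 189, 133, 101, 103, 102, 98, 96, 95, 94, 93, 91, 88, 86, 142, 193, 204, 204, 203, 202, 202]
349 [210, 210, 206, 204, 206, 207, 200, 137, 99, 97, 95, 92, 90, 87, 85, 173, 200, 199, 198, 200, 204, 205, 204, 203]
353 [209, 210, 211, 208, 204, 205, 207, 207, 203, 148, 101, 88, 106, 184, 204, 205, 205, 203, 201, 199, 198, 201, 204, 205]
357 [210, 209, 209, 212, 211, 206, 195, 184, 184, 186, 189, 192, 200, 204, 209, 206, 205, 205, 205, 203, 200, 198, 198, 202]
361 [138, 125, 122, 121, 121, 124, 127, 129, 130, 130, 132, 135, 137, 140, 143, 143, 142, 140, 171, 191, 200, 201, 199, 198]
365 [116, 119, 122, 122, 123, 125, 154, 163, 163, 175, 178, 169, 159, 155, 144, 141, 141, 141, 141, 139, 142, 184, 200, 201]
369 [199, 209, 207, 205, 207, 208, 209, 211, 214, 213, 212, 209, 205, 205, 205, 204, 201, 198, 198, 180, 160, 194, 206, 204]
[316.09297258 347.73960414] [ 280  279   73  113 5507] top@.270 [[ 0.52977216 -0.07675507  0.267     ]]
```

Run:
```python
from h import *
F={n:pickle.load(open(n+"7.pkl","rb")) for n in("side","scene")}
A=np.zeros((3,3));b=np.zeros(3)
for n,p in(("side",(349.0,354.5)),("scene",(110+259/4,190+493/4))):
    f=F[n]; d=f["wc"][:3,:3]@rays(f,[p])[0]; d/=np.linalg.norm(d); M=np.eye(3)-np.outer(d,d); A+=M;b+=M@f["wc"][:3,3]
tip=np.linalg.solve(A,b); off=np.array([.5272,-.0902])-tip[:2]; print("tip",tip.round(4),"off",off.round(4))
off=(off+np.array([-.0017,.0022]))/2
assert np.linalg.norm(off)<.006
x,y=np.array([.5278,-.0895])+off; print(x,y)
def st(l):
    s=bot.get_state();print(l,round(s["t"],2),np.round(s["ee_pos"],4),np.round(s["contact_force"],1),round(s["width"],3)); return s
bot.movel((x,y,.178),speed=.05); bot.sleep(.1); st("shift")
for z in(.163,.148,.133,.118,.103,.094):
    bot.movel((x,y,z),speed=.08); s=st(z)
    if s["contact_force"][2]>8 or np.linalg.norm(s["contact_force"][:2])>12: print("STOP");break
```

```text
tip [ 0.5289 -0.093   0.1278] off [-0.0017  0.0028]
0.526108652868711 -0.08701933520289729
shift 22.23 [ 0.5261 -0.087   0.178 ] [ 0.2  0.3 -2.6] 0.314
0.163 22.57 [ 0.5256 -0.0871  0.1624] [ 0.2 -0.5 -1.8] 0.305
0.148 22.91 [ 0.5258 -0.087   0.1477] [-0.7  0.1 -1.8] 0.304
0.133 23.25 [ 0.5258 -0.087   0.1328] [-0.5  0.2 -2. ] 0.314
0.118 23.59 [ 0.5258 -0.087   0.1178] [ 0.9 -0.6 -2.3] 0.305
0.103 23.93 [ 0.5257 -0.087   0.1026] [ 0.2  1.3 -2.1] 0.309
0.094 24.2 [ 0.5257 -0.0871  0.0937] [-0.4  0.7 -2.1] 0.308
```

It went in without contact, 6 mm above seating. Seating it now, then a pause before release.

Run:
```python
from h import *
def st(l):
    s=bot.get_state();print(l,round(s["t"],2),np.round(s["ee_pos"],4),np.round(s["contact_force"],1),round(s["width"],3)); return s
x,y=.5261,-.0870
for z in(.0905,.0890,.0880,.0872,.0864,.0856):
    bot.movel((x,y,z),speed=.03); bot.sleep(.05); s=st(z)
    if s["contact_force"][2]>4: break
bot.sleep(.3); st("hold")
bot.gripper_open(); bot.sleep(.2); st("open")
bot.movel((x,y,.25),speed=.15); bot.sleep(.1); st("up")
A=[]
for n,X,Y in(("side",290,230),("scene",120,220)):
    f=grab(n); save(f,n+"8.png"); pickle.dump(f,open(n+"8.pkl","wb"))
    A.append(cv2.resize(f["pixels"][Y:Y+150,X:X+100],(400,600),interpolation=cv2.INTER_CUBIC))
cv2.imwrite("pics/s8.png",np.hstack(A)[...,::-1])
```

```text
0.0905 24.52 [ 0.5262 -0.087   0.0906] [-0.1  0.4 -2.6] 0.308
0.089 24.82 [ 0.5261 -0.087   0.089 ] [ 0.4 -0.5 -2.3] 0.308
0.088 25.12 [ 0.5261 -0.087   0.088 ] [ 0.7 -0.6 -2.2] 0.308
0.0872 25.42 [ 0.5262 -0.087   0.0878] [-2.9 -0.3  6.6] 0.308
hold 25.72 [ 0.5262 -0.087   0.0878] [-1.2 -0.3  5.4] 0.311
open 26.52 [ 0.5261 -0.087   0.0872] [-0.2  0.2 -0.9] 1.0
up 27.86 [ 0.5255 -0.0871  0.2491] [-1.   0.7  0.6] 0.996
```

View pics/s8.png

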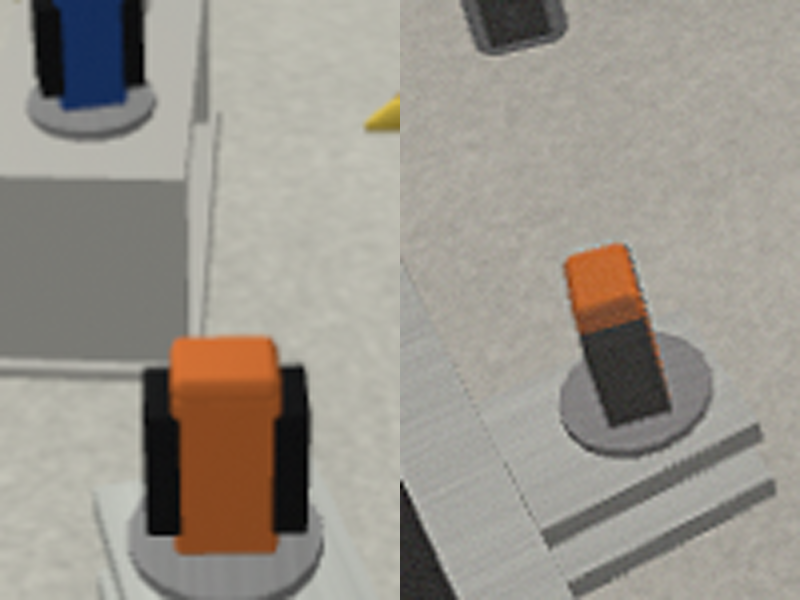

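The pin stands upright with its collar flat on the lug and its paddles spread on both sides. The gripper is clear above. Handing in.

```bash
python3 -c "
from h import *
job.close_job(); print(bot.get_state()['t'])"
```

```text
the job is handed in; nothing more can be done
the job is handed in; nothing more can be done
```

The orange pin now stands in the shaker's two holes with its collar on the upper lug, and I handed the job in. The hand-in reports no verdict. The robot's clock read about 27.9 s after the last move, inside the 38 s limit.

- **First grasp failed:** The pads held only the bare top of the handle, so the balls stayed out. Depth readings showed the pad ends about 38 mm behind the reported TCP, which disagrees with the stated tool geometry. I put the pin back in the stand and gripped again 38 mm lower, and the balls then drew in flush.
- **Insertion:** I shifted the pin by about 3 mm from the two fixed cameras' view of pin and hole. It then slid down without side contact. The collar met the lug at the predicted height with about 8 N, and I held it pinched for about 0.4 s before opening.
- **Last pictures:** The orange pin is upright with its collar flat on the lug and both paddles sprung out. The gripper is open and clear above it, and blue is still in the stand.
- **Not checked:** The balls are hidden under the lug, so I judged them out from the paddles. I did not measure the pin's final centring, only saw that it sat in place.
- **Seen but not acted on:** The yellow look-alike pins appeared to be lying on the bench from the first lift on. I recorded no contact with them.

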